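Set the slicing guide's stop and load the rye loaf

ROBOT

A 6-joint arm with a two-finger parallel gripper is mounted at the origin on the work surface. World frame = base frame: x ahead of the robot, y to its left, z up, the work surface at z = 0. Lengths are in m, angles in rad, forces in N, time in s.
With the tool pointing down it reaches from about 0.35 to 0.775 m from the base axis. Payload 5.5 kg.
Tool frame: the origin (TCP) lies on the centre line of the jaws, within the pads' length; the fingertips stand 11 mm ahead of it and the grasp point (between the pads) lies 8 mm behind it (env.nose_length is the distance from the TCP to the fingertips, in m); x points along the fingers, z is the direction in which the jaws open and shut, and the axes are right-handed (so a half turn about x gives the same grasp; the last joint's range is limited). The gripper opens to 85 mm and grips with 20 to 120 N. Pads are 22 mm wide; open, the fingers measure 114 mm over their backs; the gripper's body (76 mm by 85 mm) begins 54 mm behind the grasp point. The pads swing forward as they close: fully open they stand 13 mm farther back than shut.
Start: joints at [1.058, 0.313, 0.046, 1.304, 0, 1.431], TCP at [0.209, 0.536, 0.242] pointing down, gripper open.
Joint ranges: [-2.76, 2.76], [-0.86, 1.69], [-1.03, 1.26], [-2.2, 2.34], [-1.47, 1.5], [-3.14, 3.14]. Speed limits (rad/s): [2.57, 2.57, 3.14, 3.14, 3.14, 3.14].

INTERFACE

Orientations are given as a unit quaternion [w, x, y, z].
In Python, from workcell import env gives the robot as it stands. The module is installed in compiled form; this text tells all that it offers.
- The arm moves only by the tool step_arm, never from a script. Its argument "moves" is a list that holds one entry, the list of rows, each a list of 7 numbers: the turn, a rotation vector about the tool's x, y, z in rad, then the shift along the tool's x, y, z in m, then the opening, from 0 (shut) to 1 (fully open). In form: [[[rx, ry, rz, tx, ty, tz, grip], ...]]. A call has 1 to 12 rows; each row is the pose to reach, as a shift and turn from the pose measured when the call began, along the tool's axes at that moment; what a row does not reach only later rows make up. A row lasts 1/10 s, in which the tool goes at most 50 mm and 8.59 degrees, less where a joint would pass 70% of its speed; a pose out of reach is approached as far as the arm can. A call with a gripper value outside its range is refused whole. The fingers move at their own pace and stop on an object; "force" is the grip in N (left out, the last holds). Time passes only in rows, so rows that repeat a pose let the fingers close. It gives the time, the measured TCP pose, the force and the opening at its end, in the units of the state.
- env.get_state(): the state, without advancing time (a new reading comes with each control period).
- env.read_camera(name): name is "scene" or "side" or "wrist"; returns (picture, depth): 420x560x3 uint8, red, green, blue; 420x560 float32, m along the optical axis (not along the pixel's ray), 0 where there is no reading.
- env.get_calibration(name): a dict with "mtx" (3x3 intrinsics, pixels), "camera_from_world" (4x4, takes a point from world to camera coordinates); the wrist camera has in their place "T_tool_cam" (4x4, takes a point from camera to tool coordinates, whose origin is the TCP and whose axes are the tool frame's). Camera axes: x right, y down, z forward; pixel columns grow to the right and rows downward; lengths in m; the calibration is good to about 2 mm. A picture is of the moment at which its call begins: read the wrist's pose just before it. get_calibration takes no time and is no camera call.
- env.hand_in(): hands the job in, once; it reports no verdict.
Trained networks look in the newest picture that a camera, given by its name, has taken for a name from the list of things; names that differ only in an ending like _2 or _b are one class to them, and where a whole thing is asked for, a point or a joint stands for the part that bears it (a point fixed in the world has none). Each returns a list of dicts, best first, with "confidence" (0 to 1); they miss things now and then, are a little off and sometimes report something else, mostly with a low value. They report only what shows in the picture. A call takes as long as a camera call. They do not tell look-alikes from the thing itself.
- env.boxes_of(camera, thing): "uv" ([column, row] in pixels, amid what is visible of it).
- env.silhouettes(camera, thing): "mask" (420x560 bool, what is visible of it) and "uv" ([column, row] in pixels, amid what is visible of it).
The state is a dict: "clock": time; "joint_pos": joint angles; "qvel": joint speeds; "tau": joint torques, N m; "tcp_pos": TCP position; "orientation": TCP orientation; "wrist_force": force on the tool from outside, world axes, zero at the start; "ft_torque": the same for the moment, N m; "finger_gap": finger opening in m.
Only numpy, scipy, OpenCV 4.12 (cv2) and the standard library are available. Lean on these libraries where they do the work, as an engineer would, in place of code of your own. Each camera call takes 0.05 s, during which the arm holds its last target.

TASK

Set up the bread slicing guide: with a closed fingertip, roll the ribbed edge wheel on top of its housing until the stop's pointer fin stands between the two horns of the set clip (do not push the stop itself). Then take the loose rye loaf, the one out of its tin, and lay it flat and straight in the guide's trough with its end up against the stop, without shoving the stop off its setting, and let go. Leave everything else on the bench where it is.

Things in the scene. Friction and masses are not known exactly. Their poses are not given: they have to be found in the camera images.
- guide: bread slicing guide, fixed to the bench, 340 mm long (its y axis), 110 mm wide (x); origin at the centre of its underside. A trough runs from y = -170 to +70 mm; an aluminium housing, 90 mm wide, top 72 mm high, stands from y = +70 to +170 mm, the wheel coming out of its top. A scale ledge 18 mm high runs along the +x side (x = 55 to 68 mm)
- trough_floor (a point): centre of the trough's floor (guide x = 0, y = -50 mm), 12 mm above the bench; axes as the guide's. The trough is 80 mm wide inside, between two wooden walls 10 mm thick whose tops are 26 mm above the bench; its -y end is open, the stop stands across its +y part
- wheel_top (a point): highest point of the wheel's rim, mid-width, 80 mm above the bench (guide x = 0, y = +120 mm); does not turn; axes as the guide's. The wheel: ribbed black rubber disc of radius 35 mm, 20 mm wide, axle along guide x, standing 8 mm out of the housing's top; it cannot be pinched and turned, only rolled
- thumbwheel (a joint): turn of the wheel in rad, 0 to 4; grows as the top of the rim is rolled towards guide -y. The rim needs about 3 N along it to turn (press down with about 7 to 14 N; the rubber's friction is about 1); it stays where it is left
- stop_slide (a joint): travel of the stop in m towards guide -y (away from the housing), 0 to 0.060; geared to the wheel, 15 mm per rad: 35 mm of rim moves it 15 mm, the same way as the top of the rim moves. It holds against a push of about 6 N and slips, turning the wheel, when pushed harder
- stop_face (a point): middle of the face of the stop that the loaf's end meets, 40 mm above the bench; axes as the guide's, the face looks to -y. The stop is an upright aluminium plate across the trough, 70 mm wide, 10 mm thick (behind the face), its top 68 mm above the bench
- pointer (a point): tip of the pointer fin, a dark steel blade 4 mm thick (along guide y) fixed to the stop's +x edge and reaching out over the scale ledge; this point is its outer end at guide x = 68 mm, 30 mm above the bench, 5 mm behind (+y of) the stop face
- clip_gap (a point): middle of the gap between the two horns of the set clip, a steel fork fixed beside the scale ledge, 34 mm long along guide y, 30 mm high; horns 10 mm thick, 14 mm apart, pointing at the ledge. The point is at the horns' tips and top; axes as the guide's. The pointer is set when its guide y equals this point's; at the start the stop has 20 to 50 mm to go towards guide -y
- loaf: dark rye loaf with coriander seeds on top, out of its tin, 150 mm long (its y axis), 64 mm wide (its x axis), 70 mm high, straight sides, about 0.35 kg; origin at the centre of its underside. Its two ends are alike. In its place its centre lies 75 mm from the stop's face and its underside 12 mm above the bench
- tin_full: black loaf tin with a loaf still in it, 182 x 112 mm over the rim, 77 mm high; origin under its centre, long axis y. Leave alone
- tin_empty: empty black loaf tin, 182 x 112 mm over the rim, 75 mm high; origin under its centre, long axis y. Leave alone
- bowl: steel bowl, 130 mm across, 55 mm high; origin under its centre. Leave alone
- shaker: steel shaker, 54 mm across, 90 mm high; origin under its centre. Leave alone
- jar: amber glass jar with a steel cap, 72 mm across, 100 mm high; origin under its centre. Leave alone
- scraper: steel dough scraper with a wooden handle, lying flat, about 102 x 110 mm, 24 mm high; origin under its blade's centre. Leave alone
- brush: hand brush, lying; origin under its middle, handle towards its -x. Leave alone
- rolling_pin: wooden rolling pin, 300 mm long, 44 mm thick, with a flat underside so that it stays put; origin under its centre, long axis x. Leave alone
Things that resemble listed ones, but are neither listed nor needed, are in the scene too. Leave any purple look-alike of the loaf alone. Several things look just like the part that bears clip_gap: the one meant starts farthest from the robot's base.

How it is judged:
By the outcome, as a careful person would: the job done as asked, in the order asked, and still so for the second after the job is handed in, with the robot touching nothing.
It also fails if it takes over 70 s, if anything falls off the work surface, if the arm or the gripper's body presses on something with over 40 N, if the wrist force passes 120 N, or if a joint passes its speed limit or range.

## Working session

There is one attempt and no reset: what is moved stays moved. The work goes in short steps, Python scripts to look and compute and a tool call to move; the robot and the scene stay as the last step left them, time stands still between calls to the robot, and variables do not carry over. Pictures are saved under pics/ and viewed, and the job is handed in when it is done.

Besides the shell and the picture viewer there is one more tool, called after "Emit:" by a JSON object that holds its "fn" and its "kwargs", one argument or row to a line. step_arm: Moves the arm, as the interface text tells. Its arguments: {"type":"object","properties":{"moves":{"type":"array","items":{"type":"array","items":{"type":"array","items":{"type":"number"}}}},"force":{"type":"number"}},"required":["moves"]}

```bash
mkdir -p pics; cat > h.py <<'E'
from workcell import env
import numpy as np, cv2
from scipy.spatial.transform import Rotation as R
def save(n,im): cv2.imwrite('pics/'+n+'.png',im[:,:,::-1])
def wmat(cam,st=None):
    c=env.get_calibration(cam); K=np.array(c['mtx'])
    if 'T_tool_cam' in c:
        st=st or env.get_state(); q=st['orientation']; T=np.eye(4)
        T[:3,:3]=R.from_quat([q[1],q[2],q[3],q[0]]).as_matrix(); T[:3,3]=st['tcp_pos']
        return K,T@np.array(c['T_tool_cam'])
    return K,np.linalg.inv(np.array(c['camera_from_world']))
def cloud(cam,depth,st=None):
    K,T=wmat(cam,st); v,u=np.mgrid[:420,:560]
    p=np.stack([(u-K[0,2])/K[0,0]*depth,(v-K[1,2])/K[1,1]*depth,depth],-1)
    w=p@T[:3,:3].T+T[:3,3]; w[depth<=0]=np.nan; return w
E
python3 - <<'E'
from h import *
s=env.get_state();print(s, env.nose_length)
for c in ['scene','side','wrist']:
    im,d=env.read_camera(c);save(c+'0',im);np.savez(c+'0.npz',im=im,d=d)
    print(c,wmat(c)[1][:3].round(3).tolist())
E
```

```text
{'clock': 0.0, 'joint_pos': array([1.05835096e+00, 3.14003459e-01, 4.49493989e-02, 1.30359396e+00,
       1.92540769e-05, 1.43118970e+00]), 'qvel': array([-3.49293298e-04,  2.77516485e-04,  1.42636700e-04, -4.68220975e-05,
        1.44820818e-04,  5.40124701e-04]), 'tau': array([ 9.39498059e-04, -4.80627215e+01,  2.98532063e+01,  1.92036980e-02,
       -1.49718267e-04, -8.85373652e-06]), 'tcp_pos': array([0.20920858, 0.53505116, 0.24139502]), 'orientation': array([ 0.58341776, -0.39895033,  0.58459741,  0.39838199]), 'wrist_force': array([ 0.42415511, -0.42530423,  0.11340319]), 'ft_torque': array([0.03773192, 0.05508809, 0.01580382]), 'finger_gap': 0.08524262344516936} 0.011
scene [[-0.247, 0.822, -0.514, 1.016], [0.969, 0.212, -0.127, 0.157], [0.004, -0.529, -0.849, 0.942]]
side [[0.996, -0.071, 0.054, 0.406], [-0.087, -0.649, 0.755, -0.98], [-0.019, -0.757, -0.653, 0.938]]
wrist [[0.365, 0.886, 0.286, 0.136], [0.931, -0.346, -0.115, 0.565], [-0.003, 0.308, -0.951, 0.374]]
```

View pics/scene0.png

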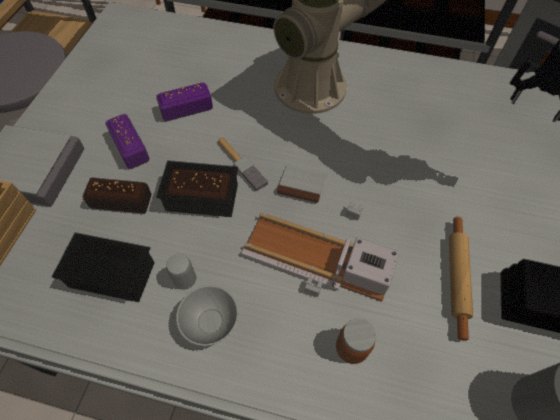

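View pics/side0.png

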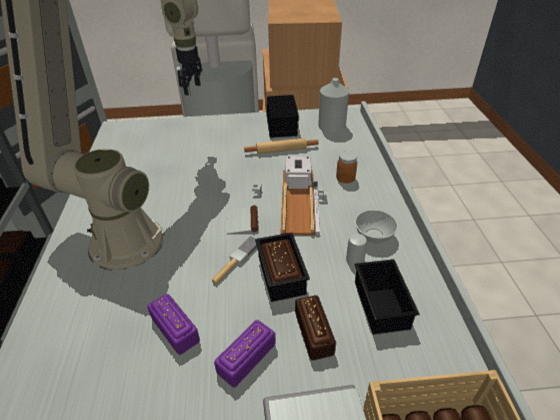

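View pics/wrist0.png

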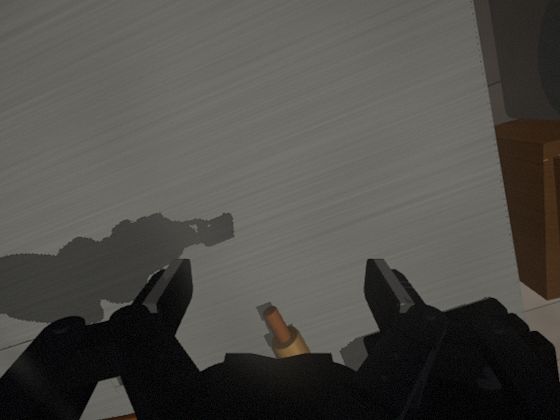

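The scene view shows the guide at about (320,258), with its housing and wheel at (372,262). One clip sits at (313,285) beside the ledge and a look-alike is at (353,210). The loose rye loaf is at (117,195), with purple decoys nearby. Next I'll measure these.

```bash
python3 - <<'E'
from h import *
ims={}
for c in ['scene','side']:
    z=np.load(c+'0.npz'); w=cloud(c,z['d']); im=z['im']
    for t in ['guide','loaf','clip_gap','pointer','thumbwheel','stop_face']:
        if c=='side' and t in('guide',) : pass
        for r in env.silhouettes(c,t)[:4]:
            m=r['mask']; p=w[m]; p=p[np.isfinite(p).all(1)]
            if len(p)==0: continue
            print(c,t,round(r['confidence'],2),np.round(r['uv']),len(p),np.median(p,0).round(3),np.percentile(p,[2,98],axis=0).round(3).tolist())
    # ortho of guide area, 1px=1mm
    for name,x0,y0 in [('g',0.35,-0.25)]:
        pass
    ims[c]=(w,im)
# ortho maps combined
for c,(w,im) in ims.items():
    # forward splat, 1mm px, x 0.35..0.85 , y -0.5..0.3
    o=np.zeros((560,800,3),np.uint8)
    p=w.reshape(-1,3); col=im.reshape(-1,3); ok=np.isfinite(p).all(1)
    p=p[ok];col=col[ok]; i=np.argsort(p[:,2]);p=p[i];col=col[i]
    r=((p[:,0]-0.25)*1000).astype(int); k=((0.45-p[:,1])*1000).astype(int)
    g=(r>=0)&(r<558)&(k>=0)&(k<798)
    for a in(0,1):
        for b in(0,1): o[r[g]+a,k[g]+b]=col[g]
    save('ortho_'+c,np.clip(o.astype(float)*1.6,0,255).astype(np.uint8))
sc=ims['scene'][1][190:310,220:420]; save('sc_crop',cv2.resize(np.clip(sc*1.5,0,255).astype(np.uint8),None,fx=4,fy=4,interpolation=2))
sc=ims['side'][1][140:250,220:350]; save('si_crop',cv2.resize(sc,None,fx=5,fy=5,interpolation=2))
E
```

```text
scene guide 0.61 [324. 254.] 7356 [0.573 0.152 0.018] [[0.498, -0.022, 0.003], [0.627, 0.301, 0.076]]
scene loaf 0.8 [129. 142.] 1234 [ 0.387 -0.412  0.063] [[0.31, -0.487, 0.013], [0.431, -0.366, 0.073]]
scene loaf 0.76 [187. 102.] 1502 [ 0.197 -0.326  0.056] [[0.13, -0.394, 0.002], [0.245, -0.263, 0.073]]
scene loaf 0.58 [117. 194.] 2000 [ 0.548 -0.368  0.058] [[0.497, -0.446, 0.003], [0.572, -0.306, 0.073]]
scene loaf 0.46 [345. 258.] 287 [0.575 0.196 0.053] [[0.513, 0.187, 0.008], [0.626, 0.21, 0.072]]
scene clip_gap 0.67 [313. 287.] 209 [0.651 0.146 0.029] [[0.63, 0.129, 0.001], [0.658, 0.163, 0.033]]
scene clip_gap 0.53 [353. 210.] 214 [0.427 0.202 0.027] [[0.39, 0.185, -0.001], [0.436, 0.224, 0.033]]
scene thumbwheel 0.75 [370. 260.] 182 [0.573 0.258 0.079] [[0.562, 0.239, 0.073], [0.583, 0.279, 0.082]]
scene thumbwheel 0.68 [325. 255.] 7317 [0.573 0.154 0.018] [[0.499, -0.021, 0.007], [0.627, 0.302, 0.076]]
scene stop_face 0.61 [344. 259.] 230 [0.583 0.196 0.06 ] [[0.538, 0.187, 0.011], [0.615, 0.209, 0.072]]
side guide 0.68 [298. 202.] 2631 [0.561 0.13  0.015] [[0.494, -0.03
[... 360 characters left out ...]
323.] 1774 [ 0.191 -0.362  0.06 ] [[0.125, -0.413, 0.001], [0.244, -0.281, 0.071]]
side clip_gap 0.4 [324. 195.] 67 [0.645 0.133 0.027] [[0.632, 0.123, 0.01], [0.654, 0.157, 0.033]]
side clip_gap 0.26 [244. 222.] 758 [0.365 0.048 0.009] [[0.314, -0.001, -0.001], [0.411, 0.107, 0.025]]
side clip_gap 0.16 [240. 258.] 671 [ 0.348 -0.119  0.017] [[0.272, -0.199, -0.002], [0.399, -0.039, 0.022]]
side pointer 0.68 [302. 182.] 321 [0.57  0.191 0.042] [[0.53, 0.183, 0.016], [0.627, 0.201, 0.068]]
side stop_face 0.63 [298. 179.] 307 [0.571 0.191 0.043] [[0.532, 0.183, 0.02], [0.627, 0.201, 0.068]]
side stop_face 0.31 [299. 199.] 2629 [0.561 0.129 0.015] [[0.494, -0.031, 0.007], [0.621, 0.294, 0.075]]
```

View pics/ortho_scene.png

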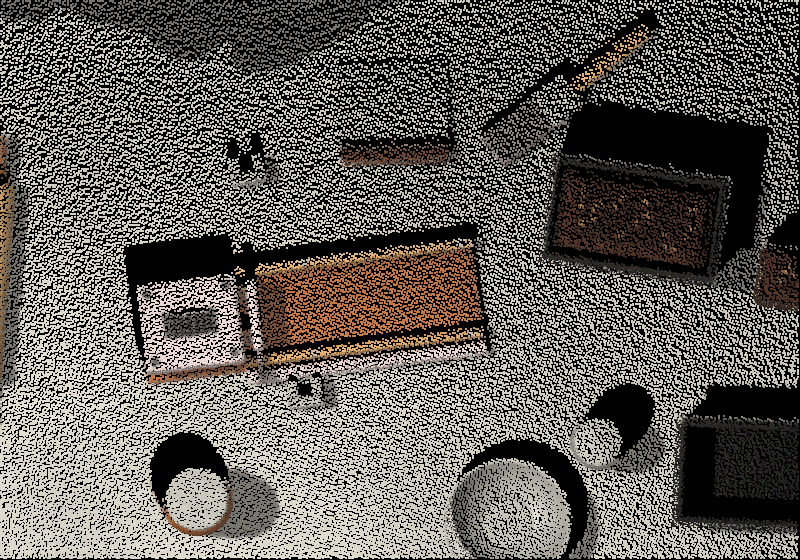

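View pics/sc_crop.png

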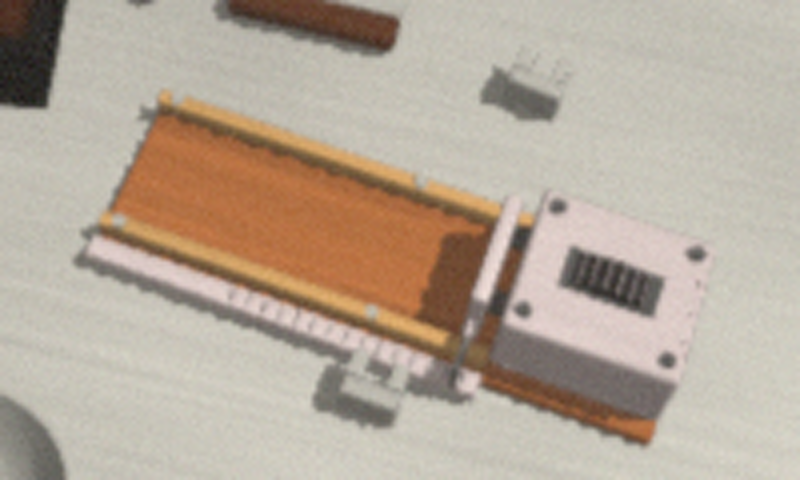

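View pics/si_crop.png

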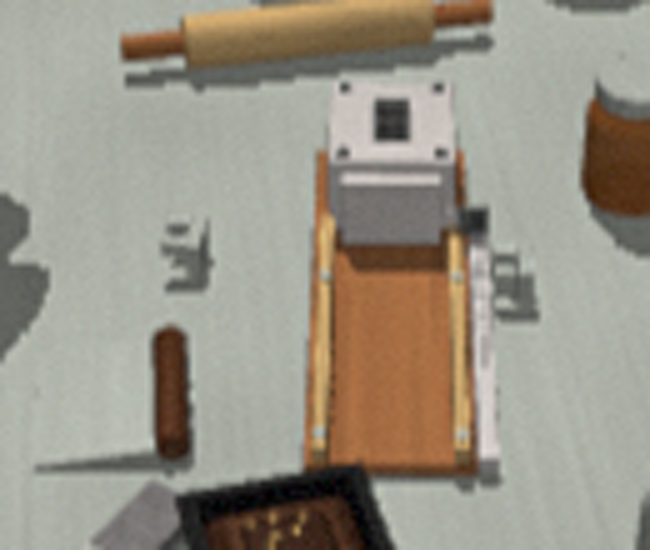

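```bash
python3 - <<'E'
from h import *
for c in ['scene','side']:
    z=np.load(c+'0.npz'); w=cloud(c,z['d']); p=w.reshape(-1,3); p=p[np.isfinite(p).all(1)]
    # bench check
    b=p[(abs(p[:,2])<.02)&(p[:,0]>.3)&(p[:,0]<.8)&(abs(p[:,1])<.3)]; print(c,'bench z',np.median(b[:,2]).round(4))
    q=p[(p[:,2]>.066)&(p[:,2]<.078)&(p[:,0]>.48)&(p[:,0]<.66)&(p[:,1]>.17)&(p[:,1]<.32)]
    h=q[q[:,1]>0.213]; print('housing',cv2.minAreaRect((h[:,:2]*1000).astype(np.float32)),np.median(h[:,2]))
    q=p[(p[:,2]>.021)&(p[:,2]<.030)&(p[:,0]>.47)&(p[:,0]<.64)&(p[:,1]>-.04)&(p[:,1]<.19)]
    for lo,hi in [(.48,.55),(.57,.628)]:
        k=q[(q[:,0]>lo)&(q[:,0]<hi)]; 
        if len(k)>20:
            f=np.polyfit(k[:,1],k[:,0],1);
            for _ in range(3):
                r=k[:,0]-np.polyval(f,k[:,1]); k=k[abs(r)<.008]; f=np.polyfit(k[:,1],k[:,0],1)
            print('wall',f,np.degrees(np.arctan(f[0])),len(k),k[:,1].min(),k[:,1].max())
    l=p[(p[:,2]>.064)&(p[:,2]<.078)&(p[:,0]>.45)&(p[:,0]<.62)&(p[:,1]>-.48)&(p[:,1]<-.28)]
    print('loaf',cv2.minAreaRect((l[:,:2]*1000).astype(np.float32)))
    s=p[(p[:,2]>.058)&(p[:,2]<.072)&(p[:,0]>.5)&(p[:,0]<.64)&(p[:,1]>.17)&(p[:,1]<.208)]
    print('stop',len(s),cv2.minAreaRect((s[:,:2]*1000).astype(np.float32)))
    s=p[(p[:,2]>.025)&(p[:,2]<.036)&(p[:,0]>.628)&(p[:,0]<.68)&(p[:,1]>.1)&(p[:,1]<.18)]
    print('clip',len(s),cv2.minAreaRect((s[:,:2]*1000).astype(np.float32)),s.min(0),s.max(0))
E
```

```text
scene bench z 0.0013
housing ((573.6729736328125, 259.93536376953125), (99.5356674194336, 91.07231140136719), 83.0823974609375) 0.07258293868418075
wall [0.12690434 0.49561802] 7.232423054357527 376 -0.022173912924048217 0.1899786530493449
wall [0.12659809 0.58608152] 7.215153638957213 428 -0.032794883167412914 0.18822109709292226
loaf ((533.361572265625, -379.9278259277344), (47.684120178222656, 130.7257080078125), 8.80134391784668)
stop 141 ((569.6239013671875, 197.85707092285156), (20.893644332885742, 81.13847351074219), 89.04198455810547)
clip 145 ((643.0928344726562, 145.2333984375), (33.659523010253906, 27.605083465576172), 83.26898193359375) [0.62847331 0.12784755 0.02502603] [0.65766313 0.16326205 0.03423722]
side bench z 0.0005
housing ((572.7085571289062, 258.88531494140625), (97.58291625976562, 87.10918426513672), 84.04299926757812) 0.07145293741388381
wall [0.12746731 0.49417518] 7.264165421143625 129 -0.024537174141077145 0.18826943072097946
wall [0.12385508 0.58472884] 7.0604176786042085 130 -0.035519803164844266 0.1895756739981248
loaf ((521.5677490234375, -357.1048889160156), (69.07984161376953, 193.0210418701172), 22.721134185791016)
stop 97 ((568.441162109375, 195.77317810058594), (24.602144241333008, 77.88941192626953), 89.54820251464844)
clip 50 ((642.855224609375, 143.8083038330078), (41.70110321044922, 24.30660057067871), 80.95147705078125) [0.62857931 0.12202165 0.02501477] [0.65716618 0.16463812 0.03282183]
```

```bash
cat >> h.py <<'E'
GO=np.array([.5582,.1404]); GA=np.arctan(.1265)  # guide +y = (sin,cos)
GX=np.array([np.cos(GA),-np.sin(GA),0]);GY=np.array([np.sin(GA),np.cos(GA),0])
def g2w(x,y,z): return np.array([GO[0],GO[1],0])+x*GX+y*GY+np.array([0,0,z])
def w2g(p): 
    d=np.asarray(p)-np.array([GO[0],GO[1],0]); return np.stack([d@GX,d@GY,d[...,2]],-1)
def Rt(ydir):  # tool pointing down, tool y along ydir
    x=np.array([0,0,-1.]); y=np.array(ydir)/np.linalg.norm(ydir); return np.stack([x,y,np.cross(x,y)],1)
def plan(pos,Rm=None):
    s=env.get_state(); q=s['orientation']; C=R.from_quat([q[1],q[2],q[3],q[0]]).as_matrix()
    rv=R.from_matrix(C.T@(Rm if Rm is not None else C)).as_rotvec(); t=C.T@(np.array(pos)-s['tcp_pos'])
    print('clock',round(s['clock'],2),'j',s['joint_pos'].round(2),'rv',rv.round(4),'t',t.round(4)); return rv,t
E
python3 - <<'E'
from h import *
print(env.get_calibration('wrist')['T_tool_cam'].round(3) if hasattr(env.get_calibration('wrist')['T_tool_cam'],'round') else env.get_calibration('wrist')['T_tool_cam'])
q=env.get_state()['orientation'];print(R.from_quat([q[1],q[2],q[3],q[0]]).as_matrix().round(2))
for s in(1,-1): plan(g2w(0,.12,.20),Rt(s*GY))
E
```

```text
[[ 0.001 -0.308  0.951 -0.132]
 [-0.001 -0.951 -0.308  0.079]
 [ 1.    -0.    -0.002  0.   ]
 [ 0.     0.     0.     1.   ]]
[[ 0.   -0.93  0.36]
 [ 0.    0.36  0.93]
 [-1.   -0.    0.  ]]
clock 0.75 j [ 1.06  0.31  0.05  1.3  -0.    1.43] rv [ 1.3238e+00  2.0000e-04 -0.0000e+00] t [ 0.0424 -0.4394 -0.1246]
clock 0.75 j [ 1.06  0.31  0.05  1.3  -0.    1.43] rv [-1.8178e+00  0.0000e+00  2.0000e-04] t [ 0.0424 -0.4394 -0.1246]
```

Emit:
{"fn": "step_arm", "kwargs": {
  "moves": [
    [[-0.15,0,0,0.0,-0.04,-0.01,0],[-0.3,0,0,0.0,-0.08,-0.02,0],[-0.45,0,0,0.0,-0.12,-0.03,0],[-0.6,0,0,0.0,-0.16,-0.045,0],[-0.75,0,0,0.0,-0.2,-0.055,0],[-0.9,0,0,0.0,-0.24,-0.07,0],[-1.05,0,0,0,-0.28,-0.08,0],[-1.2,0,0,0.0,-0.32,-0.09,0],[-1.35,0,0,0.0,-0.36,-0.1,0],[-1.5,0,0,0.01,-0.4,-0.115,0],[-1.65,0,0,0.02,-0.4394,-0.1246,0],[-1.8,0,0,0.03,-0.4394,-0.1246,0]]
  ],
  "force": 40
}}

```text
clock: 1.95
tcp_pos: [0.5775, 0.256, 0.2114]
orientation: [-0.06, 0.705, -0.06, -0.704]
wrist_force: [0.1, -0.3, 0.4]
finger_gap: -0.0002
```

```bash
python3 - <<'E'
from h import *
s=env.get_state(); im,d=env.read_camera('wrist');save('w1',im);np.savez('w1.npz',im=im,d=d)
print(s['tcp_pos'],s['finger_gap'],s['wrist_force'])
w=cloud('wrist',d,s); g=w2g(w)
for t in ['clip_gap','pointer','stop_face','thumbwheel']:
    for r in env.silhouettes('wrist',t)[:3]:
        p=g[r['mask']];p=p[np.isfinite(p).all(1)]
        if len(p):print(t,round(r['confidence'],2),np.round(r['uv']),len(p),np.median(p,0).round(4),np.percentile(p,[2,98],axis=0).round(4).tolist())
plan(g2w(0,.12,.15),Rt(-GY))
E
```

```text
[0.57747125 0.25600426 0.21138402] -0.00015091129327715928 [ 0.10409906 -0.2830983   0.41505501]
clip_gap 0.82 [412. 106.] 1029 [-0.1355  0.044   0.0302] [[-0.1561, 0.0288, 0.005], [-0.1295, 0.0612, 0.0321]]
clip_gap 0.36 [283. 196.] 903 [0.0002 0.1176 0.0795] [[-0.0094, 0.1008, 0.0742], [0.0099, 0.1387, 0.0823]]
pointer 0.66 [278. 127.] 1433 [0.0058 0.0563 0.0685] [[-0.0325, 0.0513, 0.0138], [0.0637, 0.0696, 0.0705]]
stop_face 0.61 [275. 132.] 1358 [0.005  0.0564 0.0686] [[-0.0319, 0.0514, 0.0303], [0.0629, 0.0693, 0.0705]]
thumbwheel 0.98 [285. 197.] 911 [0.0004 0.1174 0.0794] [[-0.0093, 0.1003, 0.0741], [0.0099, 0.1393, 0.0823]]
clock 2.2 j [ 0.3   0.43  0.14  1.28  0.   -1.1 ] rv [-0.0464 -0.0001  0.0003] t [ 0.0629  0.0005 -0.0005]
```

View pics/w1.png

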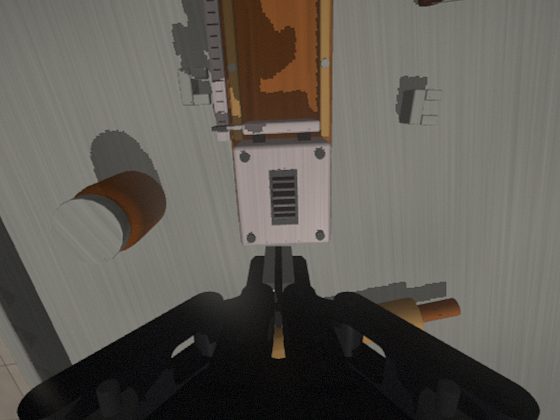

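```bash
cat >> h.py <<'E'
def setting(w,pr=True):
    g=w2g(w).reshape(-1,3); g=g[np.isfinite(g).all(1)]
    c=g[(g[:,0]>.070)&(g[:,0]<.11)&(abs(g[:,1]-.0145)<.03)&(g[:,2]>.025)&(g[:,2]<.036)]
    horn=c[c[:,0]<.083]
    hi=np.histogram(horn[:,1],bins=np.arange(-.008,.04,.002))
    f=g[(g[:,0]>.055)&(g[:,0]<.0695)&(g[:,1]>-.02)&(g[:,1]<.075)&(g[:,2]>.0245)&(g[:,2]<.036)]
    print('clip y range',np.percentile(c[:,1],[1,99]).round(4),'x',np.percentile(c[:,0],[1,99]).round(4),'horns hist',list(zip((hi[1][:-1]*1000).round(0).astype(int).tolist(),hi[0].tolist())))
    print('pointer n',len(f),'y',np.percentile(f[:,1],[2,50,98]).round(4) if len(f) else None)
    s=g[(abs(g[:,0])<.03)&(g[:,1]>-.02)&(g[:,1]<.068)&(g[:,2]>.063)&(g[:,2]<.073)]
    print('stop top n',len(s),'y',np.percentile(s[:,1],[2,50,98]).round(4) if len(s) else None)
E
python3 - <<'E'
from h import *
z=np.load('w1.npz'); 
import h
T=None
s=env.get_state()
w=cloud('wrist',z['d'],s); setting(w)
g=w2g(w).reshape(-1,3); g=g[np.isfinite(g).all(1)]
k=g[(g[:,2]>.068)&(g[:,2]<.075)&(g[:,1]>.068)&(abs(g[:,0])<.06)&(g[:,1]<.2)]
print('housing',k.min(0),k.max(0),np.percentile(k,[1,99],axis=0))
k=g[(g[:,2]>.022)&(g[:,2]<.030)&(abs(g[:,0])<.05)&(g[:,1]<.05)&(g[:,1]>-.1)]
a=k[k[:,0]<0];b=k[k[:,0]>0];print(np.polyfit(a[:,1],a[:,0],1),np.polyfit(b[:,1],b[:,0],1))
im=z['im'];save('w1c',cv2.resize(im[50:250,150:350],None,fx=3,fy=3,interpolation=2))
E
```

```text
clip y range [0.0027 0.0359] x [0.0704 0.0922] horns hist [(-8, 0), (-6, 0), (-4, 0), (-2, 0), (0, 0), (2, 26), (4, 30), (6, 30), (8, 30), (10, 34), (12, 15), (14, 12), (16, 7), (18, 9), (20, 8), (22, 8), (24, 13), (26, 27), (28, 28), (30, 30), (32, 29), (34, 28), (36, 0)]
pointer n 151 y [0.0031 0.0121 0.0576]
stop top n 781 y [0.0548 0.0595 0.0646]
housing [-0.05017434  0.07396743  0.06825072] [0.04036996 0.17324081 0.0749997 ] [[-0.0487372   0.07445546  0.07065133]
 [ 0.03891332  0.17193789  0.07497345]]
[-0.00012978 -0.04733917] [0.00379183 0.03912386]
```

View pics/w1c.png

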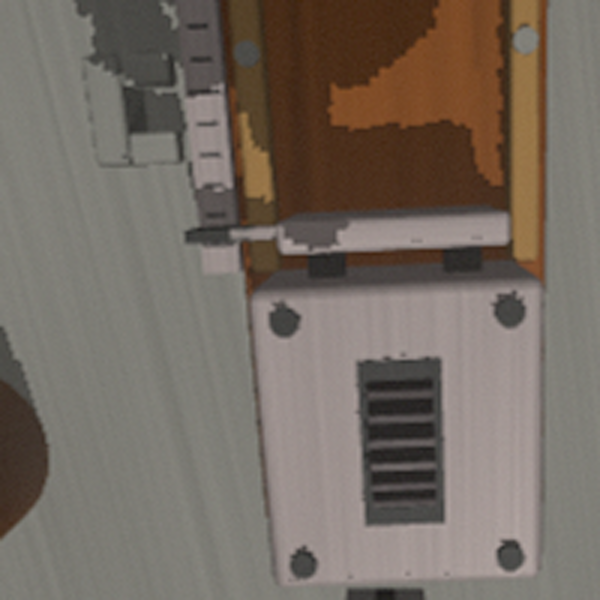

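```bash
python3 - <<'E'
from h import *
plan(g2w(-.001,.134,.096),Rt(-GY))
E
```

```text
clock 2.2 j [ 0.3   0.43  0.14  1.28  0.   -1.1 ] rv [-0.0464 -0.0001  0.0003] t [ 0.1169 -0.0134  0.0012]
```

Emit:
{"fn": "step_arm", "kwargs": {
  "moves": [
    [[-0.02,0,0,0.04,-0.007,0.001,0],[-0.046,0,0,0.08,-0.0134,0.0012,0],[-0.046,0,0,0.11,-0.0134,0.0012,0],[-0.046,0,0,0.1169,-0.0134,0.0012,0],[-0.046,0,0,0.1169,-0.0134,0.0012,0],[-0.046,0,0,0.1169,-0.0134,0.0012,0]]
  ]
}}

```text
clock: 2.8
tcp_pos: [0.575, 0.2742, 0.0982]
orientation: [-0.045, 0.707, -0.044, -0.705]
wrist_force: [0.0, -0.1, 0.9]
finger_gap: -0.0001
```

Emit:
{"fn": "step_arm", "kwargs": {
  "moves": [
    [[0,0,0,0.003,0,0,0],[0,0,0,0.005,0,0,0],[0,0,0,0.006,0,0,0],[0,0,0,0.006,0,0,0]]
  ]
}}

```text
clock: 3.2
tcp_pos: [0.5751, 0.2741, 0.0925]
orientation: [-0.045, 0.707, -0.044, -0.705]
wrist_force: [0.2, 0.6, 0.3]
finger_gap: -0.0003
```

Emit:
{"fn": "step_arm", "kwargs": {
  "moves": [
    [[0,0,0,0.001,0,0,0],[0,0,0,0.002,0,0,0],[0,0,0,0.003,0,0,0],[0,0,0,0.003,0,0,0]]
  ]
}}

```text
clock: 3.6
tcp_pos: [0.5753, 0.2741, 0.0902]
orientation: [-0.045, 0.707, -0.044, -0.704]
wrist_force: [-1.6, -1.9, 4.6]
finger_gap: 0.0002
```

Emit:
{"fn": "step_arm", "kwargs": {
  "moves": [
    [[0,0,0,0.0016,0,0,0],[0,0,0,0.0016,0.002,0,0],[0,0,0,0.0016,0.005,0,0],[0,0,0,0.0016,0.008,0,0]]
  ]
}}

```text
clock: 4.0
tcp_pos: [0.5747, 0.2682, 0.0908]
orientation: [-0.046, 0.708, -0.042, -0.704]
wrist_force: [-3.6, 4.1, 11.6]
finger_gap: -0.0002
```

Emit:
{"fn": "step_arm", "kwargs": {
  "moves": [
    [[0,0,0,0.002,0.005,0,0],[0,0,0,0.002,0.009,0,0],[0,0,0,0.002,0.013,0,0],[0,0,0,0.002,0.017,0,0]]
  ]
}}

```text
clock: 4.4
tcp_pos: [0.5727, 0.253, 0.0908]
orientation: [-0.047, 0.708, -0.04, -0.703]
wrist_force: [-4.2, 3.8, 10.6]
finger_gap: 0.0002
```

```bash
python3 - <<'E'
from h import *
s=env.get_state(); im,d=env.read_camera('wrist');save('w2',im)
w=cloud('wrist',d,s); print(w2g(s['tcp_pos']));setting(w)
E
```

```text
[0.00021435 0.11352969 0.0907915 ]
clip y range [-0.0006  0.0325] x [0.0701 0.0973] horns hist [(-8, 0), (-6, 0), (-4, 0), (-2, 40), (0, 88), (2, 98), (4, 94), (6, 94), (8, 68), (10, 0), (12, 0), (14, 0), (16, 0), (18, 0), (20, 0), (22, 30), (24, 90), (26, 90), (28, 70), (30, 94), (32, 23), (34, 0), (36, 0)]
pointer n 25 y [0.005  0.0454 0.0455]
stop top n 2494 y [0.0424 0.0469 0.052 ]
```

View pics/w2.png

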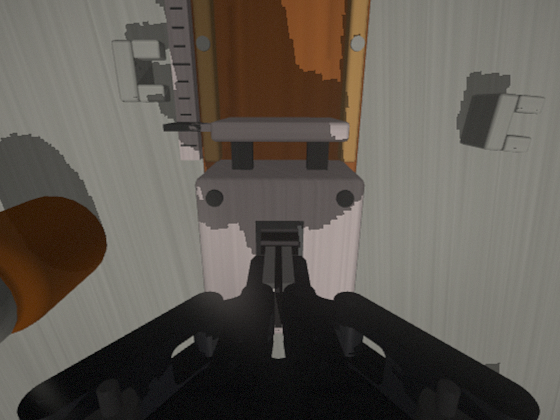

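Emit:
{"fn": "step_arm", "kwargs": {
  "moves": [
    [[0,0,0,0.002,0.004,0,0],[0,0,0,0.002,0.008,0,0],[0,0,0,0.0022,0.012,0,0],[0,0,0,0.0024,0.014,0,0],[0,0,0,-0.002,0.013,0,0],[0,0,0,-0.01,0.013,0,0]]
  ]
}}

```text
clock: 5.05
tcp_pos: [0.5703, 0.2391, 0.1]
orientation: [-0.047, 0.708, -0.041, -0.704]
wrist_force: [0.2, 0.2, -0.2]
finger_gap: -0.0001
```

```bash
cat > look.py <<'E'
from h import *
import sys
s=env.get_state(); im,d=env.read_camera('wrist');save(sys.argv[1],im);np.savez('last.npz',im=im,d=d)
w=cloud('wrist',d,s); print(s['clock'],w2g(s['tcp_pos']).round(4),s['wrist_force'].round(1));setting(w)
plan(g2w(0,.138,.099),Rt(-GY))
E
python3 look.py w3
```

```text
5.05 [-0.0004  0.0994  0.1   ] [ 0.2  0.2 -0.2]
clip y range [-0.0005  0.0324] x [0.0701 0.0972] horns hist [(-8, 0), (-6, 0), (-4, 0), (-2, 29), (0, 84), (2, 71), (4, 87), (6, 72), (8, 43), (10, 0), (12, 0), (14, 0), (16, 0), (18, 0), (20, 0), (22, 43), (24, 66), (26, 81), (28, 69), (30, 64), (32, 22), (34, 0), (36, 0)]
pointer n 40 y [0.0337 0.0416 0.0418]
stop top n 2099 y [0.0387 0.043  0.0481]
clock 5.1 j [ 0.26  0.46 -0.09  1.01  0.01 -1.18] rv [ 0.0013 -0.0074  0.01  ] t [ 0.0035 -0.038   0.0007]
```

Emit:
{"fn": "step_arm", "kwargs": {
  "moves": [
    [[0,0,0,0,-0.02,0,0],[0,0,0,0,-0.037,0,0],[0,0,0,0.005,-0.037,0,0],[0,0,0,0.009,-0.037,0,0],[0,0,0,0.0112,-0.037,0,0],[0,0,0,0.0112,-0.034,0,0],[0,0,0,0.0112,-0.029,0,0],[0,0,0,0.0112,-0.024,0,0],[0,0,0,0.0112,-0.019,0,0],[0,0,0,0.0112,-0.014,0,0]]
  ]
}}

```text
clock: 6.1
tcp_pos: [0.5732, 0.2526, 0.0911]
orientation: [-0.047, 0.709, -0.041, -0.703]
wrist_force: [-0.6, -0.5, 0.4]
finger_gap: 0.0
```

```bash
python3 look.py w4
```

```text
6.1 [0.0008 0.1132 0.0911] [-0.6 -0.5  0.4]
clip y range [-0.0006  0.0326] x [0.0702 0.0973] horns hist [(-8, 0), (-6, 0), (-4, 0), (-2, 40), (0, 93), (2, 89), (4, 98), (6, 100), (8, 68), (10, 0), (12, 0), (14, 0), (16, 0), (18, 0), (20, 0), (22, 27), (24, 93), (26, 70), (28, 93), (30, 69), (32, 46), (34, 0), (36, 0)]
pointer n 23 y [0.0208 0.0415 0.0415]
stop top n 2522 y [0.0385 0.0432 0.0482]
clock 6.15 j [ 0.28  0.48 -0.08  1.    0.01 -1.16] rv [ 0.0002 -0.0072  0.0093] t [-0.0077 -0.0255  0.0007]
```

Emit:
{"fn": "step_arm", "kwargs": {
  "moves": [
    [[0,0,0,-0.002,-0.012,0,0],[0,0,0,-0.002,-0.022,0,0],[0,0,0,0.001,-0.022,0,0],[0,0,0,0.002,-0.022,0,0],[0,0,0,0.003,-0.022,0,0],[0,0,0,0.003,-0.022,0,0]]
  ]
}}

```text
clock: 6.75
tcp_pos: [0.5765, 0.2754, 0.0898]
orientation: [-0.048, 0.709, -0.04, -0.702]
wrist_force: [-0.4, 2.5, 7.5]
finger_gap: 0.0003
```

Emit:
{"fn": "step_arm", "kwargs": {
  "moves": [
    [[0,0,0,0.0021,0.003,0,0],[0,0,0,0.0021,0.008,0,0],[0,0,0,0.0021,0.013,0,0],[0,0,0,0.0021,0.018,0,0],[0,0,0,0.0021,0.023,0,0],[0,0,0,0.0021,0.028,0,0],[0,0,0,0.0022,0.032,0,0]]
  ]
}}

```text
clock: 7.45
tcp_pos: [0.5727, 0.245, 0.0898]
orientation: [-0.048, 0.71, -0.038, -0.702]
wrist_force: [-4.6, 1.7, 11.9]
finger_gap: 0.0003
```

Emit:
{"fn": "step_arm", "kwargs": {
  "moves": [
    [[0,0,0,-0.003,0,0,0],[0,0,0,-0.008,0,0,0]]
  ]
}}

```text
clock: 7.65
tcp_pos: [0.5724, 0.245, 0.0979]
orientation: [-0.048, 0.71, -0.038, -0.702]
wrist_force: [-0.8, -0.0, -0.4]
finger_gap: -0.0001
```

```bash
python3 look.py w5
```

```text
7.65 [0.001  0.1056 0.0979] [-0.8 -0.  -0.4]
clip y range [-0.0009  0.0328] x [0.0702 0.0973] horns hist [(-8, 0), (-6, 0), (-4, 0), (-2, 44), (0, 79), (2, 84), (4, 90), (6, 77), (8, 63), (10, 0), (12, 0), (14, 0), (16, 0), (18, 0), (20, 0), (22, 45), (24, 69), (26, 86), (28, 48), (30, 48), (32, 35), (34, 0), (36, 0)]
pointer n 0 y None
stop top n 2407 y [0.0249 0.0297 0.0347]
clock 7.7 j [ 0.27  0.47 -0.09  1.    0.01 -1.18] rv [ 0.0033 -0.0118  0.0152] t [ 0.0002 -0.0323  0.0014]
```

Emit:
{"fn": "step_arm", "kwargs": {
  "moves": [
    [[0,-0.012,0.015,0,-0.02,0.001,0],[0,-0.012,0.015,0,-0.031,0.001,0],[0,-0.012,0.015,0.005,-0.031,0.001,0],[0,-0.012,0.015,0.008,-0.031,0.001,0],[0,-0.012,0.015,0.0095,-0.031,0.001,0],[0,-0.012,0.015,0.0095,-0.031,0.001,0]]
  ]
}}

```text
clock: 8.3
tcp_pos: [0.5755, 0.2759, 0.0898]
orientation: [0.044, -0.706, 0.043, 0.706]
wrist_force: [-1.4, 1.9, 3.0]
finger_gap: 0.0001
```

Emit:
{"fn": "step_arm", "kwargs": {
  "moves": [
    [[0,0,0,0.002,0.002,0,0],[0,0,0,0.0022,0.006,0,0],[0,0,0,0.0022,0.011,0,0],[0,0,0,0.0022,0.016,0,0],[0,0,0,0.0022,0.021,0,0],[0,0,0,0.0022,0.025,0,0],[0,0,0,0.0022,0.025,0,0]]
  ]
}}

```text
clock: 9.0
tcp_pos: [0.5725, 0.2515, 0.0906]
orientation: [-0.045, 0.706, -0.042, -0.705]
wrist_force: [-5.8, 1.9, 16.7]
finger_gap: -0.0
```

```bash
python3 look.py w6
```

```text
9.0 [0.0003 0.112  0.0906] [-5.8  1.9 16.7]
clip y range [-0.0004  0.0325] x [0.0701 0.0973] horns hist [(-8, 0), (-6, 0), (-4, 0), (-2, 28), (0, 97), (2, 100), (4, 91), (6, 90), (8, 68), (10, 0), (12, 0), (14, 0), (16, 0), (18, 0), (20, 0), (22, 47), (24, 73), (26, 96), (28, 70), (30, 96), (32, 24), (34, 0), (36, 0)]
pointer n 26 y [0.0211 0.0211 0.0238]
stop top n 2887 y [0.0145 0.0194 0.0242]
clock 9.05 j [ 0.28  0.49 -0.07  1.01  0.   -1.16] rv [ 0.0031 -0.0012  0.0037] t [-0.0083 -0.026   0.0001]
```

Emit:
{"fn": "step_arm", "kwargs": {
  "moves": [
    [[0,0,0,0.0023,0.003,0,0],[0,0,0,0.0023,0.006,0,0],[0,0,0,0.0023,0.0075,0,0],[0,0,0,0.0023,0.0075,0,0]]
  ]
}}

```text
clock: 9.45
tcp_pos: [0.5714, 0.2438, 0.0896]
orientation: [-0.045, 0.707, -0.042, -0.705]
wrist_force: [-3.5, 1.4, 9.0]
finger_gap: 0.0002
```

```bash
python3 look.py w7; python3 - <<'E'
from h import *
im=np.load('last.npz')['im']; save('w7c',cv2.resize(im[20:190,90:260],None,fx=3.5,fy=3.5,interpolation=2))
E
```

```text
9.45 [1.000e-04 1.042e-01 8.960e-02] [-3.5  1.4  9. ]
clip y range [-0.0007  0.0323] x [0.0701 0.0972] horns hist [(-8, 0), (-6, 0), (-4, 0), (-2, 45), (0, 86), (2, 84), (4, 99), (6, 96), (8, 51), (10, 0), (12, 0), (14, 0), (16, 0), (18, 0), (20, 0), (22, 34), (24, 91), (26, 67), (28, 94), (30, 72), (32, 42), (34, 0), (36, 0)]
pointer n 9 y [0.0009 0.0175 0.0176]
stop top n 2892 y [0.0108 0.0157 0.0205]
clock 9.5 j [ 0.27  0.48 -0.09  1.    0.   -1.18] rv [ 0.0028 -0.0018  0.0047] t [-0.0093 -0.0338  0.    ]
```

View pics/w7c.png

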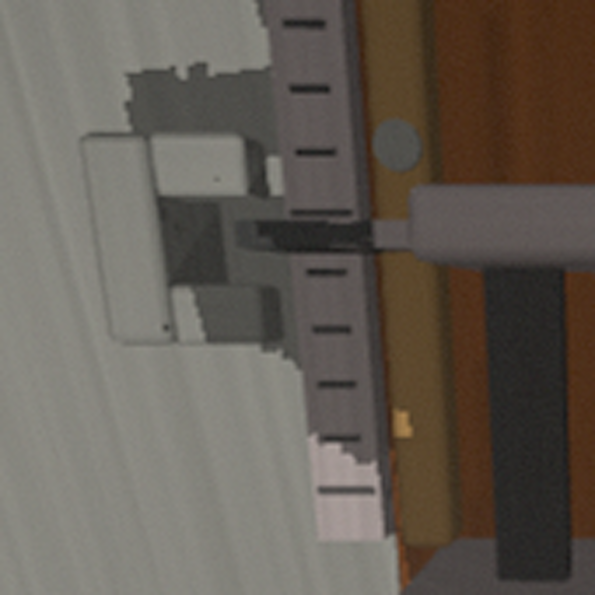

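```bash
python3 - <<'E'
from h import *
plan([.53,-.29,.26],Rt([.153,-.988,0]))
E
```

```text
clock 9.5 j [ 0.27  0.48 -0.09  1.    0.   -1.18] rv [-0.2767 -0.0024  0.0044] t [-0.1729  0.534  -0.0247]
```

Emit:
{"fn": "step_arm", "kwargs": {
  "moves": [
    [[0,0,0,-0.004,0.0,0,0],[0,0,0,-0.03,0,0,0],[0,0,0,-0.075,0,0,0],[-0.03,0,0,-0.11,0.03,0,0],[-0.06,0,0,-0.15,0.06,-0.003,0.3],[-0.09,0,0.0,-0.172,0.1,-0.005,0.6],[-0.12,0,0,-0.172,0.15,-0.007,1],[-0.15,0,0,-0.172,0.2,-0.009,1],[-0.18,0,0,-0.172,0.25,-0.011,1],[-0.2,0,0,-0.172,0.3,-0.013,1],[-0.22,0,0,-0.172,0.35,-0.016,1],[-0.24,0,0,-0.172,0.4,-0.018,1]]
  ]
}}

```text
clock: 10.7
tcp_pos: [0.5389, -0.1584, 0.2595]
orientation: [0.04, 0.707, 0.043, -0.705]
wrist_force: [1.6, -0.7, 0.6]
finger_gap: 0.0851
```

Emit:
{"fn": "step_arm", "kwargs": {
  "moves": [
    [[-0.02,0,0,0,0.05,0,1],[-0.035,0,0,0,0.1,0,1],[-0.035,0,0,0,0.135,0,1],[-0.035,0,0,0,0.135,0,1]]
  ]
}}

```text
clock: 11.1
tcp_pos: [0.5539, -0.2979, 0.2573]
orientation: [0.05, 0.706, 0.053, -0.705]
wrist_force: [-0.1, 0.4, -0.4]
finger_gap: 0.0853
```

```bash
python3 - <<'E'
from h import *
s=env.get_state(); im,d=env.read_camera('wrist');save('w8',im);np.savez('last.npz',im=im,d=d)
w=cloud('wrist',d,s); print(s['tcp_pos'],s['finger_gap'])
for r in env.silhouettes('wrist','loaf')[:4]:
    p=w[r['mask']];p=p[np.isfinite(p).all(1)]
    k=p[p[:,2]>.055]
    print(round(r['confidence'],2),r['uv'],len(p),p.min(0).round(3),p.max(0).round(3))
    if len(k)>20: print('  top',cv2.minAreaRect((k[:,:2]*1000).astype(np.float32)),np.percentile(k[:,2],99))
z=np.load('scene0.npz'); w=cloud('scene',z['d'])
im2,d2=env.read_camera('scene'); w=cloud('scene',d2)
for r in env.silhouettes('scene','loaf')[:5]:
    p=w[r['mask']];p=p[np.isfinite(p).all(1)];k=p[p[:,2]>.055]
    print('scene',round(r['confidence'],2),r['uv']);
    if len(k)>20: print('  top',cv2.minAreaRect((k[:,:2]*1000).astype(np.float32)))
setting(w)
save('s8',im2)
E
```

```text
[ 0.55387177 -0.29794384  0.2572795 ] 0.08534668764134125
0.86 [306.8, 97.0] 8711 [ 0.493 -0.458  0.049] [ 0.574 -0.304  0.075]
  top ((533.4630737304688, -381.47216796875), (61.24775695800781, 146.71475219726562), 8.443825721740723) 0.07316138930372862
0.86 [546.4, 172.3] 2443 [ 0.166 -0.402  0.   ] [ 0.251 -0.26   0.053]
0.75 [479.7, 71.2] 11360 [ 0.247 -0.526 -0.001] [ 0.435 -0.363  0.075]
  top ((363.2482604980469, -435.4767761230469), (148.572998046875, 61.8487434387207), 45.118019104003906) 0.07311498642064057
scene 0.82 [117.2, 194.9]
  top ((533.36279296875, -379.646484375), (62.46979904174805, 145.82302856445312), 6.946057319641113)
scene 0.8 [187.5, 101.7]
  top ((185.8050537109375, -334.0123291015625), (59.13090896606445, 145.9403076171875), 35.40116882324219)
scene 0.71 [128.7, 145.9]
  top ((414.6768493652344, -381.86114501953125), (263.65264892578125, 60.58315658569336), 44.60985565185547)
clip y range [-0.0012  0.0321] x [0.0704 0.0975] horns hist [(-8, 0), (-6, 0), (-4, 0), (-2, 5), (0, 5), (2, 5), (4, 5), (6, 5), (8, 1), (10, 0), (12, 0), (14, 0), (16, 0), (18, 0), (20, 0), (22, 4), (24, 5), (26, 4), (28, 7), (30, 5), (32, 1), (34, 0), (36, 0)]
pointer n 6 y [0.0139 0.0153 0.0166]
stop top n 106 y [0.0101 0.0152 0.0199]
```

View pics/w8.png

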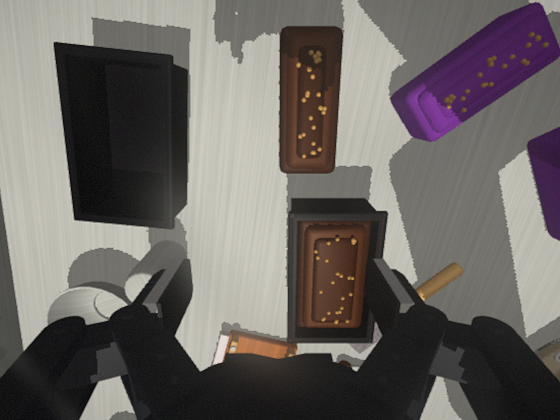

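The wrist view shows the loose rye loaf at (308,98), clear of the tins and the purple loaves. The scene camera confirms the pointer within about 0.3 mm of the gap centre. I'll grasp the loaf now.

```bash
python3 - <<'E'
from h import *
a=np.radians(8.2)
plan([.5334,-.3805,.12],Rt([np.sin(a),-np.cos(a),0]))
E
```

```text
clock 11.3 j [-0.61  0.41  0.23  1.39  0.   -2.34] rv [ 0.0092 -0.002   0.0047] t [0.1382 0.0853 0.0343]
```

Emit:
{"fn": "step_arm", "kwargs": {
  "moves": [
    [[0.009,0,0.0,0.02,0.045,0.018,1],[0.009,0,0.005,0.04,0.0853,0.0343,1],[0.009,0,0.005,0.08,0.0853,0.0343,1],[0.009,0,0.005,0.12,0.0853,0.0343,1],[0.009,0,0.005,0.138,0.0853,0.0343,1],[0.009,0,0.005,0.138,0.0853,0.0343,1]]
  ]
}}

```text
clock: 11.9
tcp_pos: [0.5317, -0.3772, 0.1169]
orientation: [-0.05, -0.704, -0.053, 0.706]
wrist_force: [0.1, 0.4, -0.3]
finger_gap: 0.0854
```

```bash
python3 - <<'E'
from h import *
a=np.radians(8.2)
plan([.5334,-.3805,.031],Rt([np.sin(a),-np.cos(a),0]))
im,d=env.read_camera('wrist');save('w9',im)
E
```

```text
clock 11.9 j [-0.74  0.52  0.05  1.11  0.   -2.46] rv [0.0021 0.0024 0.0051] t [ 0.0858  0.0039 -0.0014]
```

View pics/w9.png

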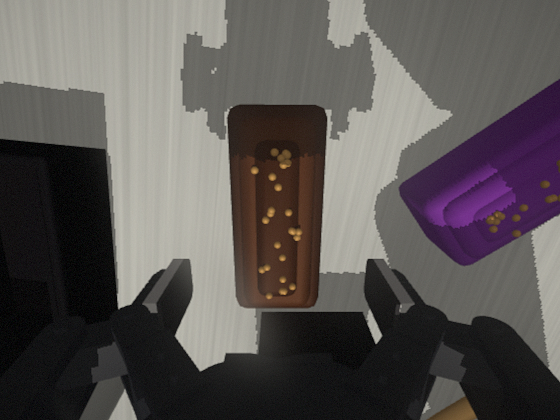

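Emit:
{"fn": "step_arm", "kwargs": {
  "moves": [
    [[0.002,0.002,0.005,0.03,0.0039,-0.0014,1],[0.002,0.002,0.005,0.06,0.0039,-0.0014,1],[0.002,0.002,0.005,0.0858,0.0039,-0.0014,1],[0.002,0.002,0.005,0.0858,0.0039,-0.0014,1],[0.002,0.002,0.005,0.0858,0.0039,-0.0014,0.5],[0.002,0.002,0.005,0.0858,0.0039,-0.0014,0.5],[0.002,0.002,0.005,0.0858,0.0039,-0.0014,0.5],[0.002,0.002,0.005,0.0858,0.0039,-0.0014,0.5]]
  ],
  "force": 30
}}

```text
clock: 12.75
tcp_pos: [0.5361, -0.3828, 0.0366]
orientation: [0.053, 0.707, 0.049, -0.703]
wrist_force: [-0.4, 0.6, 6.5]
finger_gap: 0.0634
```

Emit:
{"fn": "step_arm", "kwargs": {
  "moves": [
    [[0,0,0,-0.01,0,0,0.5],[0,0,0,-0.03,0,0,0.5],[0,0,0,-0.06,0,0,0.5],[0,0,0,-0.1,0,0,0.5],[0,0,0,-0.14,0,0,0.5],[0,0,0,-0.16,0,0,0.5],[0,0,0,-0.16,0,0,0.5]]
  ]
}}

```text
clock: 13.45
tcp_pos: [0.5371, -0.3835, 0.202]
orientation: [0.055, 0.709, 0.046, -0.701]
wrist_force: [0.8, -0.8, -3.8]
finger_gap: 0.0636
```

```bash
python3 - <<'E'
from h import *
s=env.get_state();print(s['tcp_pos'],s['finger_gap'],s['wrist_force'])
for c in['wrist','side','scene']:
    im,d=env.read_camera(c);save(c+'10',im);np.savez(c+'10.npz',im=im,d=d)
plan(g2w(0,-.09,.20),Rt(-GY))
E
```

```text
[ 0.53705701 -0.38351465  0.20196406] 0.06363915782558432 [ 0.78965775 -0.78446799 -3.77155865]
clock 13.6 j [-0.74  0.48  0.19  1.27 -0.   -2.46] rv [ 0.2694 -0.0041 -0.0041] t [-0.0064 -0.4263 -0.074 ]
```

View pics/side10.png

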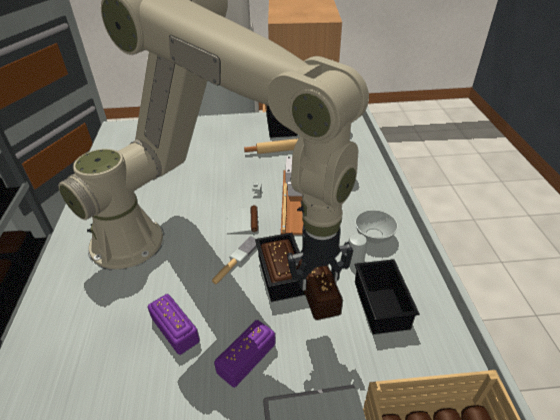

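View pics/wrist10.png

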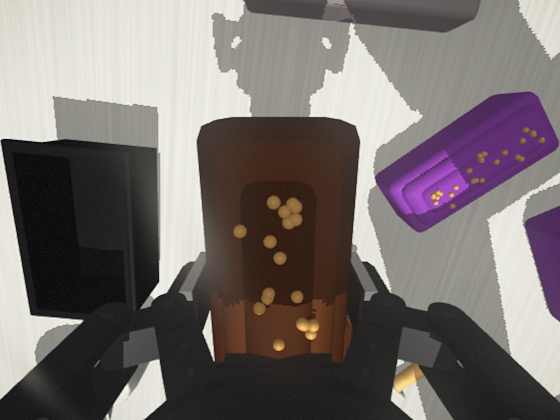

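Emit:
{"fn": "step_arm", "kwargs": {
  "moves": [
    [[0.02,0,0,0,-0.03,-0.005,0.5],[0.045,0,0,0,-0.07,-0.012,0.5],[0.07,0,0,0,-0.115,-0.02,0.5],[0.1,0,0,0,-0.16,-0.028,0.5],[0.13,0,0,0,-0.205,-0.036,0.5],[0.16,0,0,0,-0.25,-0.044,0.5],[0.19,0,0,0,-0.295,-0.052,0.5],[0.22,0,0,0,-0.34,-0.06,0.5],[0.25,-0.004,-0.004,0,-0.385,-0.067,0.5],[0.269,-0.004,-0.004,0,-0.415,-0.072,0.5],[0.269,-0.004,-0.004,0,-0.426,-0.074,0.5],[0.269,-0.004,-0.004,0,-0.426,-0.074,0.5]]
  ]
}}

```text
clock: 14.8
tcp_pos: [0.5458, 0.0522, 0.1917]
orientation: [0.043, -0.705, 0.043, 0.707]
wrist_force: [-0.0, 0.4, -2.7]
finger_gap: 0.0632
```

```bash
python3 - <<'E'
from h import *
s=env.get_state();print(w2g(s['tcp_pos']),s['finger_gap'],s['wrist_force'])
for c in['wrist','scene']:
    im,d=env.read_camera(c);save(c+'11',im);np.savez(c+'11.npz',im=im,d=d)
plan(g2w(0,-.09,.10),Rt(-GY))
E
```

```text
[-0.00121482 -0.08902036  0.19174886] 0.06320057373884556 [-0.02338521  0.42350685 -2.67560386]
clock 14.9 j [-0.05  0.28 -0.12  1.17 -0.   -1.5 ] rv [ 0.0004  0.0018 -0.0009] t [ 0.0924 -0.0011 -0.0005]
```

View pics/wrist11.png

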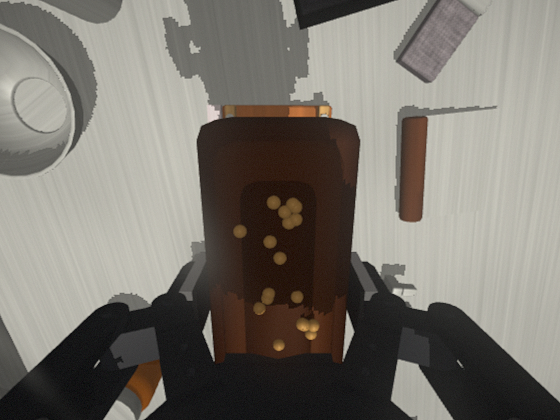

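View pics/scene11.png

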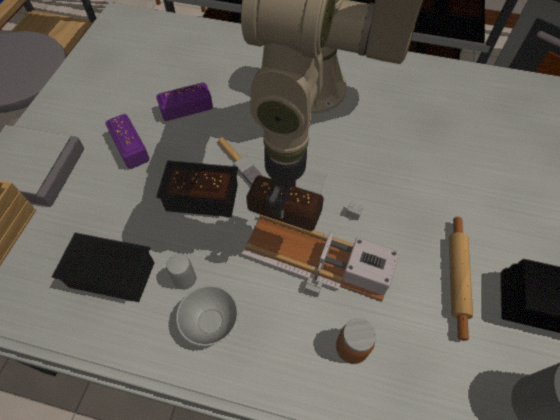

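```bash
python3 - <<'E'
from h import *
s=env.get_state(); z=np.load('wrist11.npz'); d=z['d'];K,_=wmat('wrist')
v,u=np.mgrid[:420,:560]
p=np.stack([(u-K[0,2])/K[0,0]*d,(v-K[1,2])/K[1,1]*d,d],-1)
T=np.array(env.get_calibration('wrist')['T_tool_cam']); t=p@T[:3,:3].T+T[:3,3]
g=w2g(cloud('wrist',d,s))
# walls
m=(d>0)&(g[...,2]>.022)&(g[...,2]<.031)&(v>95)&(v<125)&(u>205)&(u<345)
tt=t[m]; print('wall tool z',len(tt),np.sort(tt[:,2])[[0,5,-6,-1]]); h=np.histogram(tt[:,2],bins=np.arange(-.07,.07,.005));print(h[0].tolist())
# loaf
m=(d>0)&(t[...,0]<.045)&(v>110)&(v<350)&(u>190)&(u<370)&(t[...,0]>-.06)
for y0 in (-.02,0,.02,.04,.06,.068):
    k=t[m&(abs(t[...,1]-y0)<.004)]; k=k[abs(k[:,2])<.05]
    if len(k)>5:
        top=k[abs(k[:,2])<.008]; print(y0,'z',np.percentile(k[:,2],[1,99]).round(4),'topx med',np.median(top[:,0]).round(4) if len(top) else None)
k=t[m];print('loaf y max',np.percentile(k[:,1],[99,99.9]))
print(m.sum(), np.percentile(k[:,0],[1,5,50,95,99]))
E
```

```text
wall tool z 255 [-0.05196537 -0.05155868  0.04770191  0.04823833]
[0, 0, 0, 22, 64, 48, 0, 0, 0, 0, 0, 0, 0, 0, 0, 0, 0, 0, 0, 0, 0, 31, 55, 35, 0, 0, 0, 0]
-0.02 z [-0.0312  0.0308] topx med -0.0336
0 z [-0.0331  0.0329] topx med -0.0338
0.02 z [-0.03    0.0298] topx med -0.0337
0.04 z [-0.03    0.0298] topx med -0.0339
0.06 z [-0.03    0.0296] topx med -0.029
0.068 z [-0.0294  0.0292] topx med -0.0213
loaf y max [0.07346248 0.07364628]
36834 [-0.0366891  -0.03481532 -0.02923641 -0.0170244  -0.00757826]
```

Emit:
{"fn": "step_arm", "kwargs": {
  "moves": [
    [[0,0.002,-0.001,0.03,0,-0.001,0.5],[0,0.002,-0.001,0.06,0,-0.0015,0.5],[0,0.002,-0.001,0.09,0,-0.0015,0.5],[0,0.002,-0.001,0.1,0,-0.0015,0.5],[0,0.002,-0.001,0.1,0,-0.0015,0.5]]
  ]
}}

```text
clock: 15.4
tcp_pos: [0.5463, 0.0486, 0.0907]
orientation: [0.045, -0.704, 0.045, 0.707]
wrist_force: [-1.2, 0.1, -2.7]
finger_gap: 0.0636
```

```bash
python3 - <<'E'
from h import *
s=env.get_state();print(w2g(s['tcp_pos']),s['finger_gap'],s['wrist_force'])
plan(g2w(0,-.09,.055),Rt(-GY))
d0=[]
for c in['wrist','scene']:
    im,d=env.read_camera(c);save(c+'12',im);np.savez(c+'12.npz',im=im,d=d); d0.append(d)
d=d0[0];K,_=wmat('wrist')
v,u=np.mgrid[:420,:560]
p=np.stack([(u-K[0,2])/K[0,0]*d,(v-K[1,2])/K[1,1]*d,d],-1)
T=np.array(env.get_calibration('wrist')['T_tool_cam']); t=p@T[:3,:3].T+T[:3,3]
g=w2g(cloud('wrist',d,s))
m=(d>0)&(g[...,2]>.021)&(g[...,2]<.031)&(v<140)&(abs(t[...,2])<.058)&(t[...,1]>.075)
tt=t[m]; print('wall',len(tt)); 
for b in (tt[tt[:,2]<0],tt[tt[:,2]>0]):
    print(np.percentile(b[:,2],[2,50,98]).round(4),np.polyfit(b[:,1],b[:,2],1).round(4))
w=cloud('scene',d0[1]); setting(w)
E
```

```text
[-0.00031603 -0.09256308  0.09071178] 0.0636167749583431 [-1.19180934  0.05925951 -2.74707128]
clock 15.4 j [-0.06  0.36 -0.28  0.94 -0.   -1.5 ] rv [-0.0016  0.004  -0.0004] t [ 0.0357 -0.0026 -0.0005]
wall 88
[-0.0497 -0.0451 -0.0412] [-0.2782 -0.024 ]
[0.0395 0.0436 0.0482] [-0.1702  0.0565]
clip y range [-0.001  0.032] x [0.0708 0.0979] horns hist [(-8, 0), (-6, 0), (-4, 0), (-2, 4), (0, 6), (2, 3), (4, 6), (6, 5), (8, 2), (10, 0), (12, 0), (14, 0), (16, 0), (18, 0), (20, 0), (22, 5), (24, 5), (26, 3), (28, 4), (30, 5), (32, 2), (34, 0), (36, 0)]
pointer n 8 y [0.0045 0.0161 0.0275]
stop top n 116 y [-0.0165  0.0146  0.0198]
```

View pics/wrist12.png

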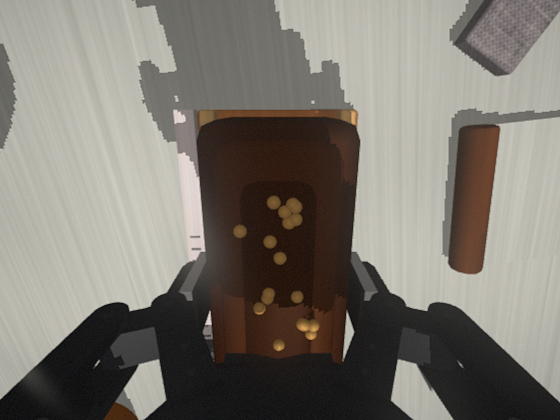

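Emit:
{"fn": "step_arm", "kwargs": {
  "moves": [
    [[0,0.004,0,0.015,0,-0.0007,0.5],[0,0.004,0,0.026,0,-0.0007,0.5],[0,0.004,0,0.033,0,-0.0007,0.5],[0,0.004,0,0.0365,0,-0.0007,0.5],[0,0.004,0,0.0365,0,-0.0007,0.5]]
  ]
}}

```text
clock: 16.0
tcp_pos: [0.549, 0.049, 0.0566]
orientation: [-0.045, 0.707, -0.045, -0.704]
wrist_force: [-0.2, -0.1, -3.4]
finger_gap: 0.0634
```

```bash
python3 - <<'E'
from h import *
s=env.get_state();print(w2g(s['tcp_pos']),s['finger_gap'],s['wrist_force'])
plan(g2w(0,-.067,.0525),Rt(-GY))
E
```

```text
[ 0.00237457 -0.09183475  0.05664785] 0.06339969602030933 [-0.21278441 -0.1354557  -3.39458165]
clock 16.0 j [-0.06  0.39 -0.32  0.85 -0.   -1.5 ] rv [-0.0007 -0.0046 -0.    ] t [ 0.0041 -0.0248  0.0024]
```

Emit:
{"fn": "step_arm", "kwargs": {
  "moves": [
    [[0,-0.002,0,0.003,-0.006,0.001,0.5],[0,-0.004,0,0.0045,-0.012,0.0018,0.5],[0,-0.004,0,0.005,-0.017,0.0018,0.5],[0,-0.004,0,0.005,-0.019,0.0018,0.5],[0,-0.004,0,0.005,-0.019,0.0018,0.5]]
  ]
}}

```text
clock: 16.5
tcp_pos: [0.5498, 0.0686, 0.0518]
orientation: [-0.044, 0.706, -0.044, -0.705]
wrist_force: [1.9, -0.2, -3.1]
finger_gap: 0.0633
```

```bash
python3 - <<'E'
from h import *
s=env.get_state();print(w2g(s['tcp_pos']),s['finger_gap'],s['wrist_force'])
plan(g2w(0,-.067,.0525),Rt(-GY))
im,d=env.read_camera('scene');save('s13',cv2.resize(np.clip(im[170:310,220:420]*1.4,0,255).astype(np.uint8),None,fx=4,fy=4,interpolation=2)); setting(cloud('scene',d))
im,d=env.read_camera('side');save('si13',cv2.resize(im[120:260,220:380],None,fx=4,fy=4,interpolation=2))
E
```

```text
[ 0.00069045 -0.07229258  0.05176238] 0.06331748406720293 [ 1.89604716 -0.16883755 -3.05171556]
clock 16.5 j [-0.02  0.4  -0.32  0.85 -0.   -1.47] rv [ 0.0002 -0.0009 -0.    ] t [-0.0007 -0.0053  0.0007]
clip y range [-0.0012  0.0319] x [0.0711 0.0981] horns hist [(-8, 0), (-6, 0), (-4, 0), (-2, 4), (0, 6), (2, 4), (4, 6), (6, 4), (8, 1), (10, 0), (12, 0), (14, 0), (16, 0), (18, 0), (20, 0), (22, 5), (24, 4), (26, 5), (28, 6), (30, 3), (32, 2), (34, 0), (36, 0)]
pointer n 6 y [0.0085 0.0153 0.0169]
stop top n 192 y [-0.0151  0.011   0.0197]
```

View pics/s13.png

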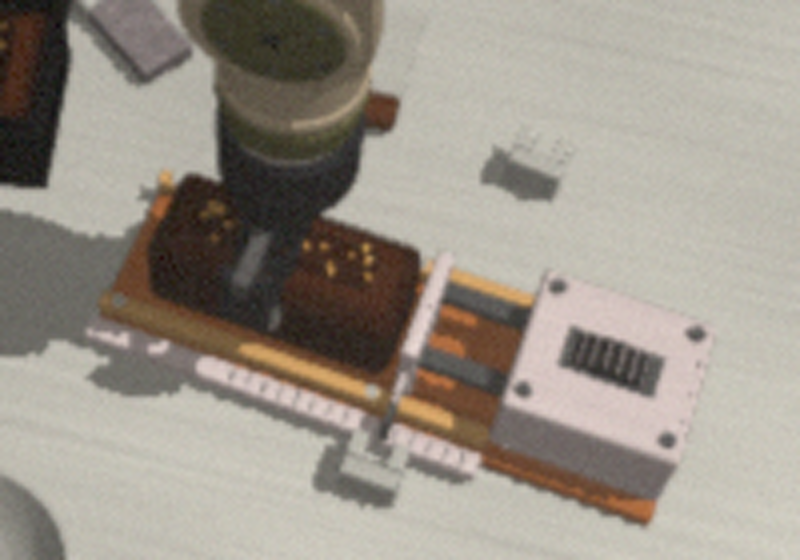

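View pics/si13.png

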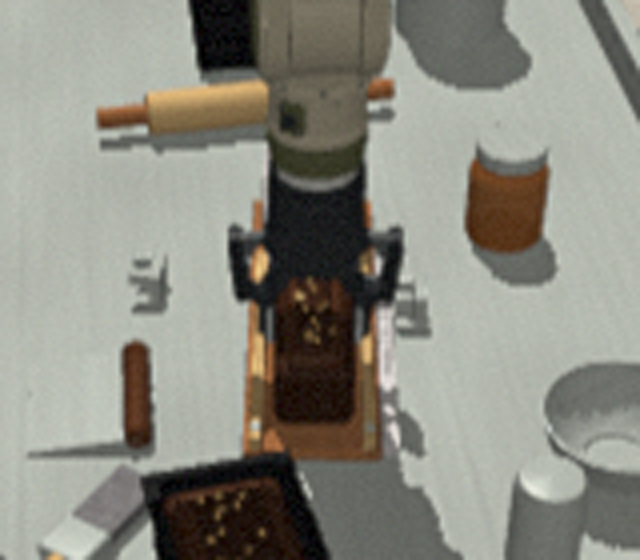

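Emit:
{"fn": "step_arm", "kwargs": {
  "moves": [
    [[0,0,0,0.001,-0.001,0,0.5],[0,0,0,0.0015,-0.002,0,0.5],[0,0,0,0.0015,-0.003,0,0.5],[0,0,0,0.0015,-0.003,0,0.5]]
  ]
}}

```text
clock: 17.0
tcp_pos: [0.5501, 0.0711, 0.0502]
orientation: [-0.045, 0.706, -0.045, -0.705]
wrist_force: [0.8, 0.7, -4.0]
finger_gap: 0.0637
```

Emit:
{"fn": "step_arm", "kwargs": {
  "moves": [
    [[0,0,0,0.0,-0.0005,0,0.5],[0,0,0,0.0,-0.001,0,0.5],[0,0,0,0.0,-0.001,0,0.5]]
  ]
}}

```text
clock: 17.3
tcp_pos: [0.5503, 0.0722, 0.0502]
orientation: [-0.045, 0.706, -0.045, -0.705]
wrist_force: [-0.3, -0.4, -3.4]
finger_gap: 0.0637
```

Emit:
{"fn": "step_arm", "kwargs": {
  "moves": [
    [[0,0,0,0.0,-0.0007,0,0.5],[0,0,0,0.0,-0.0013,0,0.5],[0,0,0,0.0,-0.0013,0,0.5]]
  ]
}}

```text
clock: 17.6
tcp_pos: [0.5504, 0.0735, 0.0502]
orientation: [-0.045, 0.706, -0.045, -0.705]
wrist_force: [0.4, -0.3, -3.5]
finger_gap: 0.0635
```

Emit:
{"fn": "step_arm", "kwargs": {
  "moves": [
    [[0,0,0,0.0,-0.0005,0,0.5],[0,0,0,0.0,-0.001,0,0.5],[0,0,0,0.0,-0.001,0,0.5]]
  ]
}}

```text
clock: 17.9
tcp_pos: [0.5506, 0.0746, 0.0502]
orientation: [-0.045, 0.706, -0.045, -0.705]
wrist_force: [0.3, 0.3, -4.3]
finger_gap: 0.0636
```

Emit:
{"fn": "step_arm", "kwargs": {
  "moves": [
    [[0,0,0,0.0,-0.0005,0,0.5],[0,0,0,0.0,-0.001,0,0.5],[0,0,0,0.0,-0.001,0,0.5]]
  ]
}}

```text
clock: 18.2
tcp_pos: [0.5506, 0.0749, 0.0504]
orientation: [-0.044, 0.706, -0.045, -0.705]
wrist_force: [-0.8, -5.1, -1.8]
finger_gap: 0.0634
```

Emit:
{"fn": "step_arm", "kwargs": {
  "moves": [
    [[0,0,0,0.0,-0.0005,0,0.5],[0,0,0,0.0,-0.001,0,0.5],[0,0,0,0.0,-0.001,0,0.5]]
  ]
}}

```text
clock: 18.5
tcp_pos: [0.5506, 0.0752, 0.0505]
orientation: [-0.044, 0.706, -0.046, -0.706]
wrist_force: [-2.2, -5.5, -0.2]
finger_gap: 0.0635
```

```bash
cat > look2.py <<'E'
from h import *
import sys
s=env.get_state();print(s['clock'],w2g(s['tcp_pos']).round(4),s['wrist_force'].round(1))
im,d=env.read_camera('scene');save(sys.argv[1],cv2.resize(np.clip(im[220:310,250:350]*1.4,0,255).astype(np.uint8),None,fx=6,fy=6,interpolation=2)); w=cloud('scene',d);setting(w)
g=w2g(w).reshape(-1,3); g=g[np.isfinite(g).all(1)]
k=g[(g[:,0]>-.04)&(g[:,0]<.04)&(g[:,1]>-.02)&(g[:,1]<.03)&(g[:,2]>.05)&(g[:,2]<.09)]
o=k[np.argsort(k[:,1])]; print('y hist 1mm z55-66',np.histogram(o[(o[:,2]>.05)&(o[:,2]<.064),1],bins=np.arange(-.02,.03,.002))[0].tolist(),'z>=64',np.histogram(o[o[:,2]>.064,1],bins=np.arange(-.02,.03,.002))[0].tolist())
E
python3 look2.py s14
```

```text
18.5 [ 0.0006 -0.0657  0.0505] [-2.2 -5.5 -0.2]
clip y range [-0.0013  0.0319] x [0.0709 0.0979] horns hist [(-8, 0), (-6, 0), (-4, 0), (-2, 4), (0, 6), (2, 3), (4, 4), (6, 6), (8, 1), (10, 0), (12, 0), (14, 0), (16, 0), (18, 0), (20, 0), (22, 5), (24, 5), (26, 4), (28, 5), (30, 3), (32, 2), (34, 0), (36, 0)]
pointer n 8 y [0.0138 0.0166 0.0275]
stop top n 231 y [-0.016   0.0093  0.0199]
y hist 1mm z55-66 [3, 2, 3, 2, 2, 3, 3, 2, 3, 2, 1, 3, 2, 2, 4, 1, 3, 3, 2, 7, 6, 5, 6, 3] z>=64 [22, 23, 22, 24, 22, 24, 22, 21, 25, 24, 26, 24, 25, 21, 20, 23, 24, 26, 26, 26, 2, 0, 0, 0]
```

View pics/s14.png

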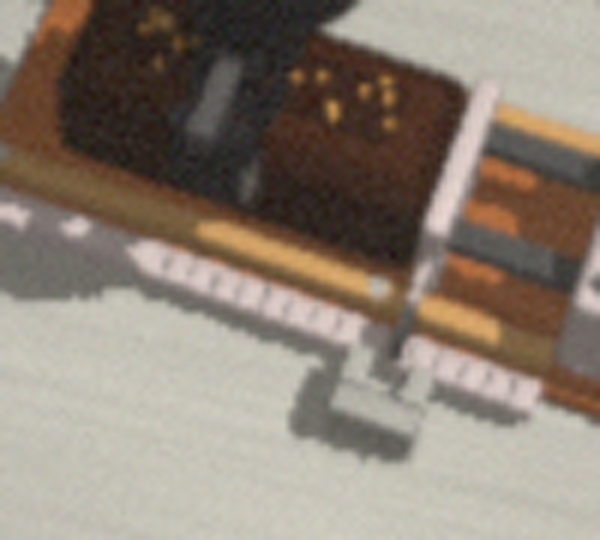

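Emit:
{"fn": "step_arm", "kwargs": {
  "moves": [
    [[0,0,0,0.0,0.0003,0,0.5],[0,0,0,0.001,0.0003,0,0.5],[0,0,0,0.002,0.0003,0,0.5],[0,0,0,0.002,0.0003,0,0.5]]
  ]
}}

```text
clock: 18.95
tcp_pos: [0.5508, 0.0751, 0.0486]
orientation: [-0.044, 0.706, -0.046, -0.705]
wrist_force: [-0.4, -0.3, -1.0]
finger_gap: 0.0637
```

Emit:
{"fn": "step_arm", "kwargs": {
  "moves": [
    [[0,0,0,0.0007,0,0,0.5],[0,0,0,0.0015,0,0,0.5],[0,0,0,0.0015,0,0,0.5]]
  ]
}}

```text
clock: 19.25
tcp_pos: [0.5508, 0.0752, 0.0485]
orientation: [-0.044, 0.706, -0.046, -0.705]
wrist_force: [-4.9, -1.6, 9.3]
finger_gap: 0.0634
```

Emit:
{"fn": "step_arm", "kwargs": {
  "moves": [
    [[0,0,0,-0.0005,-0.0004,0,0.5],[0,0,0,-0.0005,-0.0004,0,0.5],[0,0,0,-0.0005,-0.0004,0,0.8],[0,0,0,-0.0005,-0.0004,0,1],[0,0,0,-0.0005,-0.0004,0,1],[0,0,0,-0.0005,-0.0004,0,1]]
  ]
}}

```text
clock: 19.85
tcp_pos: [0.5511, 0.0758, 0.0491]
orientation: [-0.044, 0.706, -0.046, -0.705]
wrist_force: [-0.2, 0.0, -0.8]
finger_gap: 0.0854
```

Emit:
{"fn": "step_arm", "kwargs": {
  "moves": [
    [[0,0,0,-0.02,0,0,1],[0,0,0,-0.06,0,0,1],[0,0,0,-0.1,0,0,1],[0,0,0,-0.13,0.0,0,1],[0,0,0,-0.13,0.04,0,1],[0,0,0,-0.13,0.04,0,1]]
  ]
}}

```text
clock: 20.45
tcp_pos: [0.5466, 0.0341, 0.1808]
orientation: [-0.044, 0.708, -0.047, -0.704]
wrist_force: [-0.6, -0.7, 0.3]
finger_gap: 0.0854
```

```bash
python3 look2.py s15; python3 - <<'E'
from h import *
s=env.get_state(); im,d=env.read_camera('wrist'); save('w15',im)
im,d=env.read_camera('scene'); w=w2g(cloud('scene',d))
for r in env.silhouettes('scene','loaf')[:5]:
    p=w[r['mask']];p=p[np.isfinite(p).all(1)];k=p[p[:,2]>.068]
    if len(k)>20: print(r['uv'],cv2.minAreaRect((k[:,:2]*1000).astype(np.float32)),np.percentile(p[:,2],98),k.min(0),k.max(0))
save('s15f',im)
E
```

```text
20.45 [ 0.0018 -0.107   0.1808] [-0.6 -0.7  0.3]
clip y range [-0.0012  0.0321] x [0.0709 0.0975] horns hist [(-8, 0), (-6, 0), (-4, 0), (-2, 5), (0, 5), (2, 2), (4, 5), (6, 7), (8, 1), (10, 0), (12, 0), (14, 0), (16, 0), (18, 0), (20, 0), (22, 4), (24, 5), (26, 4), (28, 5), (30, 4), (32, 2), (34, 0), (36, 0)]
pointer n 9 y [0.0047 0.016  0.0272]
stop top n 250 y [-0.0173  0.0079  0.0197]
y hist 1mm z55-66 [3, 3, 3, 1, 4, 3, 3, 2, 3, 1, 2, 2, 3, 2, 10, 1, 3, 2, 3, 9, 5, 2, 1, 2] z>=64 [22, 24, 22, 21, 24, 21, 20, 26, 22, 24, 26, 23, 24, 20, 13, 24, 24, 26, 23, 27, 2, 0, 0, 0]
[184.7, 101.1] ((-312.1292724609375, -515.669921875), (41.3467903137207, 122.0968246459961), 42.179359436035156) 0.0727462377192051 [-0.36393832 -0.56982424  0.06800105] [-0.261988   -0.46813118  0.07574644]
[293.5, 238.6] ((1.861837387084961, -64.61799621582031), (146.39022827148438, 61.20419692993164), 89.78244018554688) 0.08441858383422048 [-0.02859652 -0.13779956  0.06800265] [0.03271471 0.00856731 0.0871707 ]
[126.0, 140.7] ((-121.63610076904297, -594.8059692382812), (120.59078979492188, 42.13132095336914), 53.91972732543945) 0.07292303653213361 [-0.17002567 -0.64887203  0.0680155 ] [-0.07142133 -0.53678984  0.07499152]
```

View pics/s15.png

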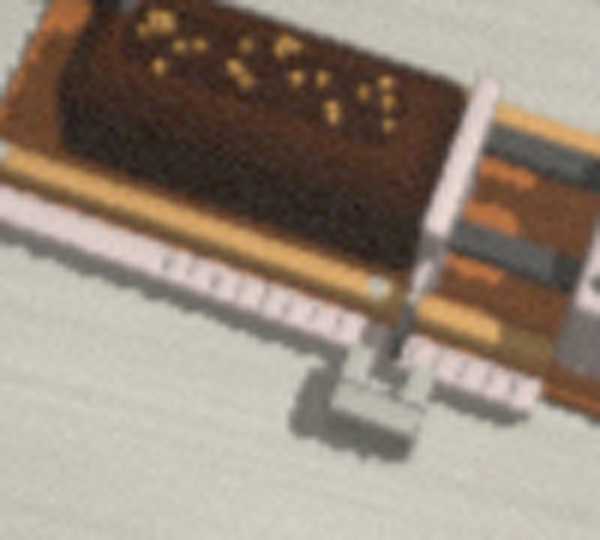

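View pics/s15f.png

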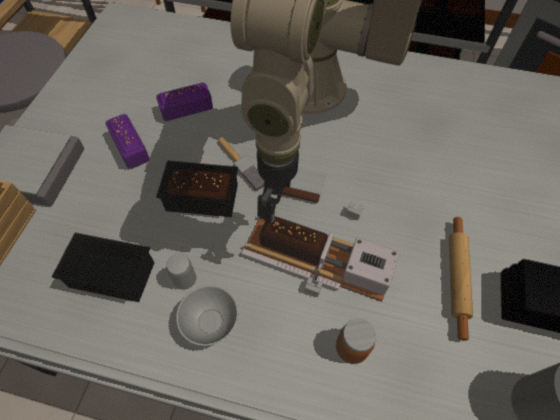

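View pics/w15.png

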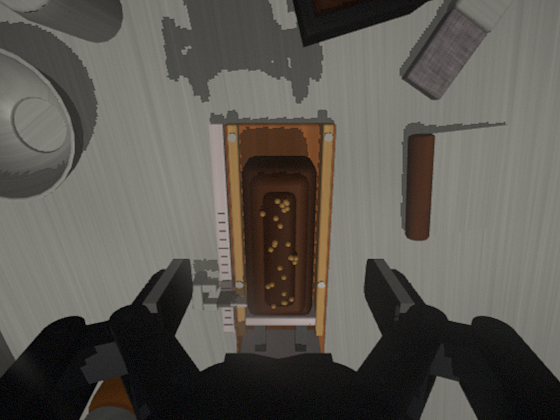

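```bash
python3 - <<'E'
from h import *
plan(g2w(0,.09,.16),Rt(-GY))
E
```

```text
clock 20.65 j [-0.08  0.28 -0.15  1.13 -0.   -1.52] rv [-0.0004 -0.0013 -0.002 ] t [ 0.0183 -0.1942  0.0004]
```

Emit:
{"fn": "step_arm", "kwargs": {
  "moves": [
    [[0,0,0,0,-0.045,0,1],[0,0,0,0,-0.09,0,1],[0,0,0,0,-0.135,0,1],[0,0,0,0.01,-0.175,0,1],[0,0,0,0.018,-0.194,0,1],[0,0,0,0.018,-0.194,0,1],[0,0,0,0.018,-0.194,0,1]]
  ]
}}

```text
clock: 21.35
tcp_pos: [0.5691, 0.2295, 0.1593]
orientation: [0.043, -0.705, 0.045, 0.706]
wrist_force: [0.5, -0.1, -0.3]
finger_gap: 0.0855
```

```bash
python3 look.py w16; python3 - <<'E'
from h import *
z=np.load('last.npz');im=z['im']; save('w16c',cv2.resize(np.clip(im[20:220,130:360]*1.5,0,255).astype(np.uint8),None,fx=3,fy=3,interpolation=2))
s=env.get_state(); g=w2g(cloud('wrist',z['d'],s)).reshape(-1,3); g=g[np.isfinite(g).all(1)]
k=g[(abs(g[:,0])<.02)&(g[:,1]>-.01)&(g[:,1]<.03)&(g[:,2]>.03)]
for a in np.arange(-.01,.03,.001):
    q=k[(k[:,1]>=a)&(k[:,1]<a+.001)]
    if len(q): print(round(a*1000),len(q),q[:,2].min().round(3),np.median(q[:,2]).round(3),end=' | ')
E
```

```text
21.35 [-0.0004  0.0898  0.1593] [ 0.5 -0.1 -0.3]
clip y range [-0.0007  0.0322] x [0.0703 0.0975] horns hist [(-8, 0), (-6, 0), (-4, 0), (-2, 18), (0, 48), (2, 52), (4, 36), (6, 51), (8, 17), (10, 0), (12, 0), (14, 0), (16, 0), (18, 0), (20, 0), (22, 32), (24, 35), (26, 45), (28, 40), (30, 33), (32, 16), (34, 0), (36, 0)]
pointer n 0 y None
stop top n 2800 y [-0.0179  0.0085  0.0201]
clock 21.4 j [ 0.25  0.42  0.    1.15 -0.   -1.19] rv [-0.0005 -0.0003 -0.003 ] t [ 0.0607 -0.049   0.0001]
-10 82 0.077 0.08 | -9 117 0.076 0.079 | -8 90 0.077 0.079 | -7 91 0.077 0.08 | -6 118 0.076 0.079 | -5 85 0.076 0.079 | -4 93 0.075 0.079 | -3 117 0.075 0.078 | -2 64 0.075 0.078 | -1 113 0.075 0.077 | 0 117 0.071 0.076 | 1 71 0.071 0.074 | 2 100 0.07 0.072 | 3 114 0.069 0.071 | 4 57 0.069 0.07 | 5 113 0.068 0.07 | 6 57 0.068 0.07 | 7 113 0.067 0.069 | 8 55 0.065 0.067 | 9 108 0.062 0.065 | 10 56 0.068 0.069 | 11 111 0.068 0.07 | 12 55 0.069 0.07 | 13 111 0.069 0.07 | 14 56 0.068 0.07 | 15 76 0.069 0.07 | 16 92 0.068 0.07 | 17 56 0.068 0.07 | 18 112 0.068 0.07 | 19 56 0.068 0.069 | 20 11 0.048 0.05 | 21 10 0.047 0.05 | 22 11 0.048 0.05 | 23 21 0.049 0.051 | 24 12 0.042 0.05 | 25 13 0.043 0.05 | 26 16 0.044 0.05 | 27 19 0.043 0.05 | 28 13 0.045 0.051 | 29 14 0.045 0.05 |
```

View pics/w16c.png

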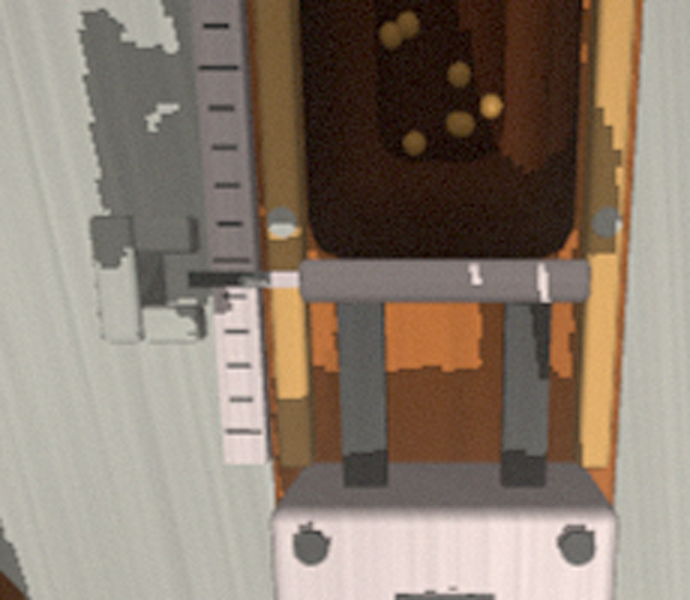

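```bash
python3 - <<'E'
from h import *
print(env.hand_in(), env.get_state()['clock'])
E
```

```text
the job is handed in; nothing more can be done
the job is handed in; nothing more can be done
```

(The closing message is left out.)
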